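Index the vial carousel to its pointer

TASK

Two round sampler carousels stand on the bench. Turn the one that carries the blue-capped vials, by its pegs at the edge, which are there for pushing, until the notch in its rim faces the red pointer on its base. Leave the empty carousel as it is, and take the hand away.

Things in the scene. Friction and masses are not known exactly. Their poses are not given: they have to be found in the camera images.
- vial_carousel: Carousel to turn: fixed dark round base (156 mm wide, 11 high) and a white disc (136 mm wide, top 28 mm above the bench) turning endlessly either way about the upright axis; stiff by about 1.5 N at a peg, stays where left. Four blue-capped vials, tops 70 mm above the bench, clipped to it within 36 mm of the axis. Origin: on the axis at bench level; does not move, -x points to the pointer.
- vial_carousel_notch (a point): Mouth of the rim notch (18 mm wide, 13 deep, black stripe inward) of the vial carousel's disc: 68 mm from the axis, 28 mm above the bench; turns with the disc. Six upright grey pegs (12 mm wide, from the disc's top to 58 mm above the bench) turn with it, centres 61 mm from the axis, at 30, 90, 150, 210, 270 and 330 degrees from the notch.
- vial_carousel_pointer (a point): Tip of the red pointer fixed on the tab of the vial carousel's base, 72 mm from the axis and 20 mm above the bench, just outside the disc's rim.
- empty_carousel_notch (a point): The same notch point on the other carousel, which is alike but has no vials (four black wells instead). Not to be turned.

How it is judged:
By the outcome, as a careful person would: the job done as asked, in the order asked, and still so for the second after the job is handed in, with the robot touching nothing.
It also fails if it takes over 48 s, if anything falls off the work surface, if the arm or the gripper's body presses on something with over 40 N, if the wrist force passes 120 N, or if a joint passes its speed limit or range.

ROBOT

A 6-joint arm with a two-finger parallel gripper is mounted at the origin on a cart in front of the work surface, level with it; the furniture and walls round the work are solid. World frame = base frame: x ahead of the robot, y to its left, z up, the work surface at z = 0. Lengths are in m, angles in rad, forces in N, time in s.
With the tool pointing down it reaches from about 0.275 to 0.725 m from the base axis. Payload 15.9 kg.
Tool frame: the origin (TCP) lies at the very end of the fingers, on their centre line; the grasp point (between the pads) lies 19 mm behind it (pinch_z is the distance from the TCP to the grasp point, in m); z points along the fingers, y is the direction in which the jaws open and shut (so a half turn about z gives the same grasp; the last joint's range is limited). The gripper opens to 85 mm and grips with 20 to 120 N. Pads are 22 mm wide; open, the fingers measure 114 mm over their backs; the gripper's body (76 mm by 85 mm) begins 54 mm behind the grasp point. The pads swing forward as they close: fully open they stand 13 mm farther back than shut.
Start: joints at [1.245, 0.213, -0.034, 1.323, 0, 1.571], TCP at [0.16, 0.474, 0.195] pointing down, gripper open.
Joint ranges: [-2.98, 2.98], [-0.74, 1.72], [-1.14, 1.35], [-2.1, 2.04], [-1.57, 1.44], [-3.14, 3.14]. Speed limits (rad/s): [1.89, 1.89, 2.39, 2.57, 3.14, 3.14].

INTERFACE

Orientations are given as a unit quaternion [x, y, z, w].
In Python, from cell import sense, get_image, camera_info, sign_off, masks_of, pinch_z gives the robot as it stands.
- The arm moves only by the shell command python3 -m creep 'ROWS' [OPENING] [FORCE]. ROWS is JSON, a list that holds one entry, the list of rows, each a list of 6 numbers: the shift along the tool's x, y, z in m, then the turn, a rotation vector about the tool's x, y, z in degrees. A call has 1 to 8 rows; each row is the pose to reach, as a shift and turn from the pose measured when the call began, along the tool's axes at that moment; what a row does not reach only later rows make up. A row lasts 1/12 s, in which the tool goes at most 41.7 mm and 7.16 degrees, less where a joint would pass 70% of its speed; a pose out of reach is approached as far as the arm can. A call with a gripper value outside its range is refused whole. OPENING is the closure, from 0 (fully open) to 1 (shut), set as the call begins (- or left out, the last holds). The fingers move at their own pace and stop on an object; FORCE is the grip in N (left out, the last holds). Time passes only in rows, so rows that repeat a pose let the fingers close. It gives the time, the measured TCP pose, the force and the opening at its end, in the units of the state.
- sense(): the state, without advancing time (a new reading comes with each control period).
- get_image(name): name is "scene" or "top"; returns the picture (420x560x3 uint8, red, green, blue); there is no depth.
- camera_info(name): a dict with "K" (3x3 intrinsics, pixels), "world_from_camera" (4x4, takes a point from camera to world coordinates). Camera axes: x right, y down, z forward; pixel columns grow to the right and rows downward; lengths in m; the calibration is good to about 2 mm. A picture is of the moment at which its call begins. camera_info takes no time and is no camera call.
- sign_off(): hands the job in, once; it reports no verdict.
Trained networks look in the newest picture that a camera, given by its name, has taken for a name from the list of things; names that differ only in an ending like _2 or _b are one class to them, and where a whole thing is asked for, a point or a joint stands for the part that bears it (a point fixed in the world has none). Each returns a list of dicts, best first, with "p" (0 to 1); they miss things now and then, are a little off and sometimes report something else, mostly with a low value. They report only what shows in the picture. A call takes as long as a camera call.
- masks_of(camera, query): "pixels" (420x560 bool, what is visible of it) and "position" ([row, column] in pixels, amid what is visible of it).
The state is a dict: "time": time; "q": joint angles; "qd": joint speeds; "joint_torque": joint torques, N m; "position": TCP position; "orientation": TCP orientation; "ft_force": force on the tool from outside, world axes, zero at the start; "torque": the same for the moment, N m; "grip_width": finger opening in m.
Only numpy, scipy, OpenCV 4.12 (cv2) and the standard library are available. Lean on these libraries where they do the work, as an engineer would, in place of code of your own. Each camera call takes 0.05 s, during which the arm holds its last target. There are 200 camera calls.

## Working session

There is one attempt and no reset: what is moved stays moved. The work goes in short steps, Python scripts to look and compute and a shell command to move; the robot and the scene stay as the last step left them, time stands still between calls to the robot, and variables do not carry over. Pictures are saved under pics/ and viewed, about 8 in all and at most 12, crops included, and the job is handed in when it is done.

```bash
mkdir -p pics; cat > h.py <<'E'
import numpy as np, cv2
from cell import *
def ray(cam,rc,z):
    c=camera_info(cam);T=np.array(c["world_from_camera"]);K=np.array(c["K"])
    d=T[:3,:3]@np.linalg.solve(K,[rc[1],rc[0],1.]);o=T[:3,3]
    return o+d*(z-o[2])/d[2]
def proj(cam,p):
    c=camera_info(cam);T=np.linalg.inv(np.array(c["world_from_camera"]));q=np.array(c["K"])@(T[:3,:3]@p+T[:3,3])
    return q[:2]/q[2]
def save(cam,name):
    im=get_image(cam);cv2.imwrite(f"pics/{name}.png",im[:,:,::-1]);return im
E
python3 - <<'E'
from h import *
s=sense();print(s)
for c in("top","scene"):
    save(c,c+"0")
    for q,z in(("vial_carousel",.028),("vial_carousel_notch",.028),("vial_carousel_pointer",.02),("empty_carousel_notch",.028)):
        for m in masks_of(c,q)[:3]: print(c,q,round(m["p"],2),np.round(m["position"],1),m["pixels"].sum(),ray(c,m["position"],z).round(4))
a=cv2.imread("pics/top0.png")
E
```

```text
{'time': 0.0, 'q': array([ 1.24500252e+00,  2.13346302e-01, -3.50043689e-02,  1.32348171e+00,
        4.02708049e-05,  1.57080324e+00]), 'qd': array([ 0.00129604, -0.00159139,  0.00031316,  0.00060855, -0.00073634,
       -0.00089951]), 'joint_torque': array([ 1.02190766e-03, -6.86167789e+01,  4.87118518e+01,  1.75829767e-02,
        7.38364361e-05,  1.12773739e-05]), 'position': array([0.15990676, 0.47337663, 0.19404281]), 'orientation': array([ 1.62180836e-01,  9.86760917e-01, -5.07905837e-04, -1.03879674e-04]), 'ft_force': array([ 0.53975381, -0.29508815, -0.31283439]), 'torque': array([-0.0608941 ,  0.00654548,  0.04299956]), 'grip_width': 0.08544273085998196}
top vial_carousel 0.65 [191.6 198.3] 3778 [0.562  0.3151 0.028 ]
top vial_carousel_notch 0.67 [187.4 196.2] 2959 [0.5715 0.3197 0.028 ]
top vial_carousel_pointer 0.56 [188.2 199.7] 3685 [0.5704 0.3134 0.02  ]
top empty_carousel_notch 0.61 [197.6 340.2] 2872 [ 0.5432 -0.0008  0.028 ]
scene vial_carousel 0.6 [173.4 229.1] 3464 [0.5432 0.2962 0.028 ]
scene vial_carousel_notch 0.59 [163.3 235.2] 2682 [0.5753 0.3144 0.028 ]
scene vial_carousel_pointer 0.6 [169.4 235.3] 3479 [0.5685 0.307  0.02  ]
scene empty_carousel_notch 0.95 [251.  343.9] 4424 [ 0.5316 -0.0014  0.028 ]
```

View pics/top0.png

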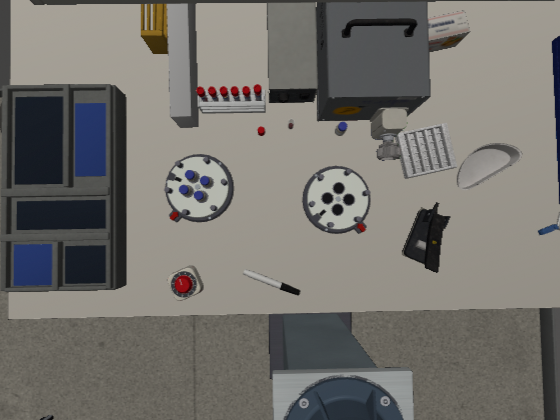

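View pics/scene0.png

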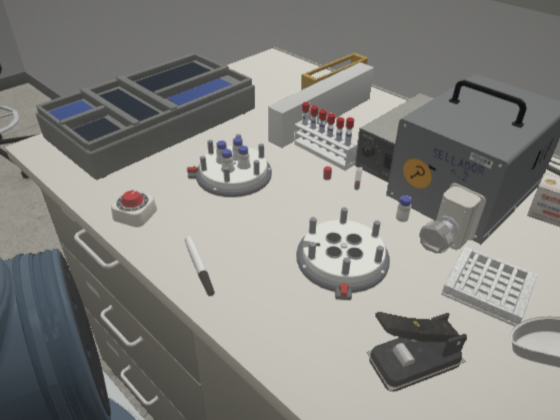

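The top view shows the vial carousel at about (col 198, row 188), with its red pointer at (174,215) and the notch at about (175,179). The empty one is at (337,199). I'll zoom in on the vial carousel and fit it.

```bash
python3 - <<'E'
from h import *
a=cv2.imread("pics/top0.png");b=cv2.imread("pics/scene0.png")
x=cv2.resize(a[140:235,150:250],None,fx=5,fy=5,interpolation=cv2.INTER_CUBIC)
y=cv2.resize(b[120:200,180:280],None,fx=3,fy=3,interpolation=cv2.INTER_CUBIC)
im=np.zeros((475,800,3),np.uint8);im[:,:500]=x;im[:240,500:800]=y
cv2.imwrite("pics/z0.png",im)
hsv=cv2.cvtColor(a,cv2.COLOR_BGR2HSV)
w=((hsv[...,1]<40)&(hsv[...,2]>190)).astype(np.uint8); 
for (c0,c1,r0,r1) in((160,240,148,228),(298,375,160,240)):
    red=((hsv[...,0]<8)|(hsv[...,0]>172))&(hsv[...,1]>140)&(hsv[...,2]>80)
    rr,cc=np.nonzero(red[r0:r1,c0:c1]);print("red",rr.mean()+r0,cc.mean()+c0,len(rr),ray("top",(rr.mean()+r0,cc.mean()+c0),.02))
g=cv2.medianBlur(cv2.cvtColor(a,cv2.COLOR_BGR2GRAY),3)
print(cv2.HoughCircles(g,cv2.HOUGH_GRADIENT,1,60,param1=120,param2=18,minRadius=26,maxRadius=38))
c=camera_info("top");print(np.array(c["K"]),np.array(c["world_from_camera"]).round(3)); print(np.array(camera_info("scene")["world_from_camera"]).round(3))
E
```

```text
red 215.14634146341461 173.58536585365854 41 [0.51096452 0.37225445 0.02      ]
red 227.0769230769231 361.12820512820514 39 [ 0.47653971 -0.04778274  0.02      ]
[[[336.5 199.5  34.1]
  [196.5 186.5  30.7]
  [492.5 176.5  32.3]]]
[[387.82109191   0.         279.19502827]
 [  0.         387.82109191 213.53722204]
 [  0.           0.           1.        ]] [[-0.019 -0.999  0.04   0.476]
 [-1.     0.018 -0.017  0.151]
 [ 0.016 -0.04  -0.999  0.89 ]
 [ 0.     0.     0.     1.   ]]
[[ 0.699 -0.441  0.563  0.037]
 [-0.715 -0.444  0.54  -0.334]
 [ 0.012 -0.78  -0.626  0.591]
 [ 0.     0.     0.     1.   ]]
```

View pics/z0.png

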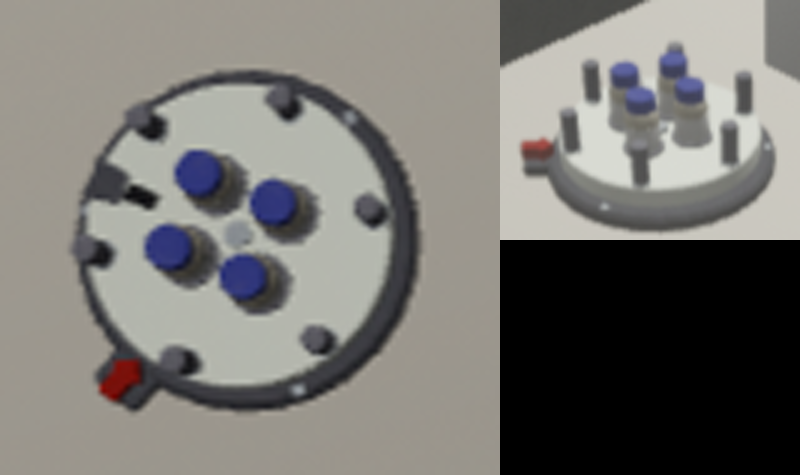

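The zoom shows the notch at crop (108,182) and the pointer at (122,380), with the hub at (238,233). The peg tops also show. I'll fit the model to these.

```bash
cat > fit.py <<'E'
from h import *
from scipy.optimize import least_squares
def model(cx,cy,th):
    P=[[cx+.061*np.cos(th+np.radians(a)),cy+.061*np.sin(th+np.radians(a)),.058] for a in (30,90,150,210,270,330)]
    return np.array(P)
E
python3 - <<'E'
from fit import *
crop=np.array([(90,248),(178,358),(316,337),(369,207),(281,96),(139,116)],float) # 30,90,150,210,270,330 from notch
px=(crop+.5)/5-.5+[150,140]
f=lambda v:(np.array([proj("top",p) for p in model(*v)])-px).ravel()
r=least_squares(f,[.567,.315,1.2]);cx,cy,th=r.x
print(r.x,np.degrees(th),f(r.x).round(2))
e=lambda c:(np.array(c)+.5)/5-.5+[150,140]
for n,c,z in(("hub",(238,233),.03),("stripe",(142,197),.028),("notch",(106,181),.028),("ptr",(122,380),.022)):
    p=ray("top",e(c)[::-1],z);d=p[:2]-[cx,cy];print(n,p,np.hypot(*d),np.degrees(np.arctan2(d[1],d[0])))
print(proj("top",sense()["position"]),proj("scene",sense()["position"]))
E
```

```text
[0.57344517 0.31550058 1.18278988] 67.76886835664745 [-0.47  0.06 -0.37  0.22  0.3   0.08  0.15 -0.33  0.08 -0.14  0.33  0.11]
hub [0.57389572 0.31704954 0.03      ] 0.0016131505819566606 73.78165029275162
stripe [0.59090629 0.35982446 0.028     ] 0.04763923696651925 68.49834736610514
notch [0.59831634 0.37571043 0.028     ] 0.06514446066728834 67.55571673832921
ptr [0.50985459 0.37083299 0.022     ] 0.08429375714042764 138.97232116480617
[ 91.25753326 413.45576138] [-45.96683365 137.5624501 ]
```

```bash
python3 -m creep '[[[-0.03,-0.001,0,0,0,0],[-0.065,-0.002,0,0,0,0],[-0.1,-0.003,0,0,0,0],[-0.135,-0.005,0,0,0,1],[-0.17,-0.006,0,0,0,2],[-0.205,-0.007,0,0,0,3],[-0.24,-0.008,0,0,0,3.5],[-0.27,-0.01,0,0,0,3.5]]]' 0.6 20
python3 -m creep '[[[-0.03,0,0,0,0,0],[-0.06,0,0.01,0,0,0],[-0.085,0,0.02,0,0,0],[-0.1,0,0.03,0,0,0],[-0.105,0,0.04,0,0,0],[-0.105,0,0.05,0,0,0],[-0.105,0,0.06,0,0,0],[-0.105,0,0.06,0,0,0]]]'
cat > st.py <<'E'
from fit import *
from scipy.spatial.transform import Rotation as R
import sys
def to_tool(p,yaw_y):
    s=sense();M=R.from_quat(s["orientation"]);d=M.inv().apply(np.array(p)-s["position"])
    y=M.as_matrix()[:,1];a=np.degrees(np.arctan2(y[1],y[0]));t=(yaw_y-a+90)%180-90
    print("pos",s["position"].round(4),"yaw",round(a,2),"shift",d.round(4),"turn about tool z",round(-t,2),"F",s["ft_force"].round(1),"w",round(s["grip_width"],4),"t",s["time"])
E
python3 - <<'E'
from st import *
to_tool([.517,.339,.034],67.8)
im=save("top","a1");cv2.imwrite("pics/a1z.png",cv2.resize(im[120:250,130:300,::-1],None,fx=4,fy=4,interpolation=cv2.INTER_CUBIC))
E
```

```text
time: 1.17
position: [0.4146, 0.3767, 0.1944]
orientation: [0.193, 0.981, 0.0, 0.0]
ft_force: [-0.3, 0.3, -0.0]
grip_width: 0.0344
time: 1.83
position: [0.5099, 0.3371, 0.1324]
orientation: [0.192, 0.981, -0.001, -0.001]
ft_force: [-0.1, 0.0, 0.1]
grip_width: 0.034
pos [0.5099 0.3371 0.1324] yaw 67.83 shift [-0.006   0.0047  0.0983] turn about tool z 0.03 F [-0.1  0.   0.1] w 0.034 t 1.8333
```

View pics/a1z.png

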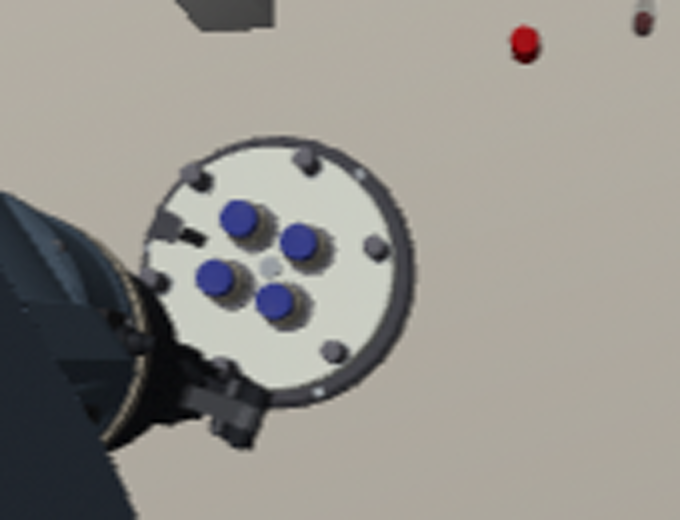

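The gripper hangs over the lower-left peg at about (222,368). Pegs and vials are undisturbed. Next I go down straddling the peg and close gently.

```bash
python3 -m creep '[[[-0.006,0.005,0,0,0,0],[-0.006,0.005,0.02,0,0,0],[-0.006,0.005,0.04,0,0,0],[-0.006,0.005,0.06,0,0,0],[-0.006,0.005,0.075,0,0,0],[-0.006,0.005,0.087,0,0,0],[-0.006,0.005,0.097,0,0,0],[-0.006,0.005,0.097,0,0,0]]]'
python3 -m creep '[[[0,0,0,0,0,0],[0,0,0,0,0,0],[0,0,0,0,0,0],[0,0,0,0,0,0],[0,0,0,0,0,0],[0,0,0,0,0,0]]]' 1 20
python3 - <<'E'
from st import *
# arc about centre by steps; print in tool axes of now
s=sense();M=R.from_quat(s["orientation"]);c=np.array([.5737,.316,s["position"][2]])
for a in range(6,43,6): print(-a,M.inv().apply(c+R.from_euler("z",a,degrees=True).apply(s["position"]-c)-s["position"]).round(4))
to_tool([.517,.339,.034],67.8)
E
```

```text
time: 2.55
position: [0.5169, 0.3396, 0.0353]
orientation: [0.192, 0.981, -0.001, -0.001]
ft_force: [0.3, -0.0, -0.4]
grip_width: 0.0342
time: 3.05
position: [0.517, 0.3397, 0.0356]
orientation: [0.192, 0.981, -0.001, -0.001]
ft_force: [-0.0, 0.5, 0.6]
grip_width: -0.0
-6 [-0.0003 -0.0064  0.    ]
-12 [-0.0012 -0.0128  0.    ]
-18 [-0.0028 -0.019   0.    ]
-24 [-0.0051 -0.0251  0.    ]
-30 [-0.0079 -0.0308  0.0001]
-36 [-0.0114 -0.0362  0.0001]
-42 [-0.0154 -0.0413  0.0001]
pos [0.517  0.3397 0.0356] yaw 67.87 shift [-0.0003 -0.0007  0.0016] turn about tool z 0.07 F [-0.   0.5  0.6] w -0.0 t 3.05
```

The jaws closed to 0, so the peg isn't between them. I'll look.

```bash
python3 - <<'E'
from h import *
a=save("top","b1");b=save("scene","b2")
x=cv2.resize(a[140:240,150:250,::-1],None,fx=4,fy=4,interpolation=cv2.INTER_CUBIC)
y=cv2.resize(b[110:210,180:280,::-1],None,fx=4,fy=4,interpolation=cv2.INTER_CUBIC)
cv2.imwrite("pics/bz.png",np.hstack([x,y]))
for c,o in(("top",(150,140)),("scene",(180,110))):
    for p in ([.517,.3397,.0356],[.517,.3397,.055],[.517,.339,.058],[.5737,.316,.028]): print(c,p,(proj(c,np.array(p))-o)*4)
E
```

```text
top [0.517, 0.3397, 0.0356] [146.50594547 287.52894802]
top [0.517, 0.3397, 0.055] [138.48178133 285.93223098]
top [0.517, 0.339, 0.058] [138.52093438 285.65537574]
top [0.5737, 0.316, 0.028] [191.39822445 185.5161174 ]
scene [0.517, 0.3397, 0.0356] [ 97.19381394 226.40403721]
scene [0.517, 0.3397, 0.055] [ 93.77721325 193.36589091]
scene [0.517, 0.339, 0.058] [ 94.14851818 188.74605944]
scene [0.5737, 0.316, 0.028] [216.38591355 213.19421625]
```

View pics/bz.png

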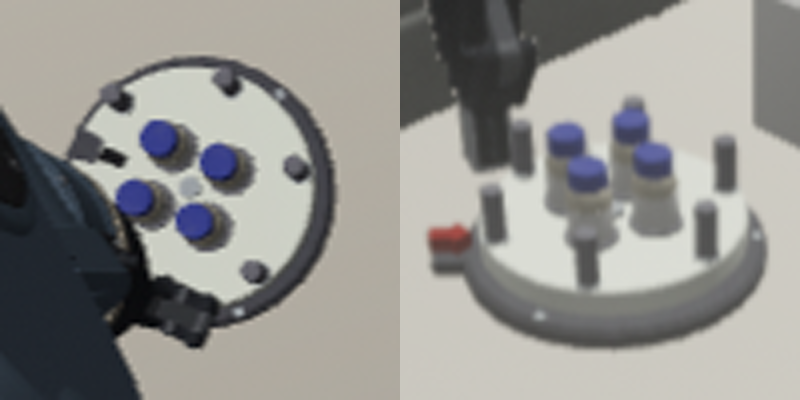

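The pegs match the model in both views. The fingertips do not appear where the reported TCP projects: in the scene view they are about 15 px too high. I'll triangulate the tip.

```bash
python3 - <<'E'
from fit import *
def tri(pt,ps):
    f=lambda X:np.r_[proj("top",X)-pt,proj("scene",X)-ps]
    r=least_squares(f,[.5,.33,.05]);return r.x.round(4),r.fun.round(2)
for t in((198,215),(201,217),(193,216),(190,212)): print(t,tri(t,(201.8,152)))
print("base",proj("top",np.zeros(3)),proj("top",np.array([0,0,.2])))
a=cv2.imread("pics/b1.png");b=cv2.imread("pics/b2.png")
x=cv2.resize(cv2.convertScaleAbs(a[150:240,110:210],alpha=2.2,beta=20),None,fx=4,fy=4,interpolation=cv2.INTER_CUBIC)
y=cv2.resize(cv2.convertScaleAbs(b[60:180,140:240],alpha=2.2,beta=20),None,fx=4,fy=4,interpolation=cv2.INTER_CUBIC)
im=np.zeros((480,800,3),np.uint8);im[:360,:400]=x;im[:,400:]=y;cv2.imwrite("pics/cz.png",im)
E
```

```text
(198, 215) (array([0.5012, 0.3095, 0.0902]), array([-2.47,  3.1 ,  3.56,  0.07]))
(201, 217) (array([0.4966, 0.3026, 0.0954]), array([-2.57,  3.24,  3.7 ,  0.08]))
(193, 216) (array([0.5029, 0.3179, 0.0857]), array([-1.12,  1.42,  1.63,  0.04]))
(190, 212) (array([0.5105, 0.3265, 0.0784]), array([-1.55,  1.96,  2.27,  0.05]))
base [343.66791204 439.25047083] [364.68543002 501.62589811]
```

View pics/cz.png

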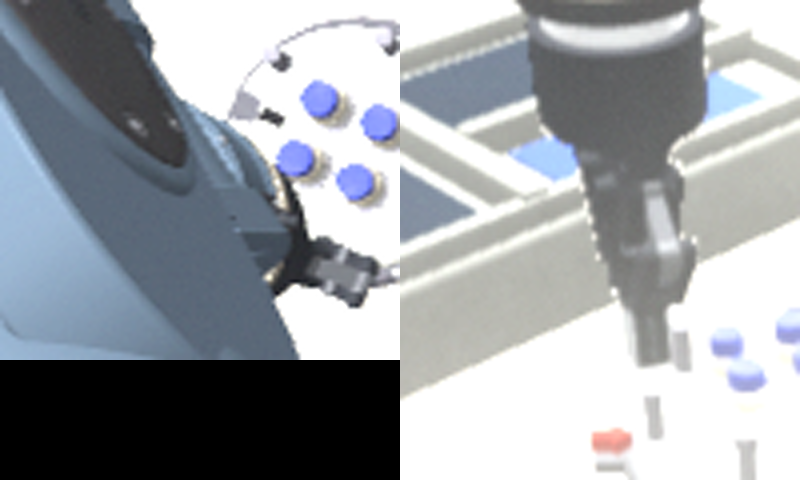

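```bash
python3 - <<'E'
from fit import *
def tri(pt,ps):
    f=lambda X:np.r_[proj("top",X)-pt,proj("scene",X)-ps]
    r=least_squares(f,[.5,.33,.05]);return r.x.round(4),r.fun.round(2)
# knuckle corner top right end vs scene
for t in((197,217),(201,218),(199,222)):
  for s in((207.5,125),(210,122),(212,121)): print(t,s,tri(t,s))
for z in(.0356,.05,.06,.07,.08,.1): print(z,ray("scene",(150.5,202.5),z).round(4))
s=sense();print(s["q"].round(4),s["ft_force"],s["grip_width"])
E
```

```text
(197, 217) (207.5, 125) (array([0.501 , 0.2944, 0.1533]), array([-0.11,  0.13,  0.16,  0.  ]))
(197, 217) (210, 122) (array([0.5026, 0.2917, 0.1597]), array([ 0.66, -0.82, -0.97, -0.02]))
(197, 217) (212, 121) (array([0.5039, 0.2901, 0.1618]), array([ 1.27, -1.59, -1.89, -0.03]))
(201, 218) (207.5, 125) (array([0.4975, 0.2872, 0.1576]), array([-0.68,  0.86,  1.01,  0.02]))
(201, 218) (210, 122) (array([0.4991, 0.2846, 0.1639]), array([ 0.08, -0.1 , -0.11, -0.  ]))
(201, 218) (212, 121) (array([0.5004, 0.283 , 0.166 ]), array([ 0.7 , -0.87, -1.03, -0.02]))
(199, 222) (207.5, 125) (array([0.4934, 0.288 , 0.1589]), array([ 0.79, -0.99, -1.17, -0.02]))
(199, 222) (210, 122) (array([0.495 , 0.2854, 0.1653]), array([ 1.55, -1.94, -2.29, -0.04]))
(199, 222) (212, 121) (array([0.4964, 0.2838, 0.1673]), array([ 2.17, -2.71, -3.21, -0.06]))
0.0356 [0.5514 0.3885 0.0356]
0.05 [0.5381 0.3698 0.05  ]
0.06 [0.5288 0.3568 0.06  ]
0.07 [0.5196 0.3438 0.07  ]
0.08 [0.5103 0.3307 0.08  ]
0.1 [0.4918 0.3047 0.1   ]
[0.5813 0.5288 0.0146 1.0596 0.     0.9676] [-0.50979931 -0.4918855  -0.80748648] 0.00028729980775032396
```

Horizontally the tool agrees with its report: the knuckle lies exactly on the tool's y axis. The visible tip, though, is at z ≈ 0.073, not 0.036. So the real fingers end about 35 mm above the reported height, which explains missing the 58 mm peg. I'll open, go down carefully and watch the force.

```bash
python3 -m creep '[[[0,0,0,0,0,0],[0,0,0,0,0,0],[0,0,0,0,0,0],[0,0,0.005,0,0,0],[0,0,0.01,0,0,0],[0,0,0.015,0,0,0],[0,0,0.02,0,0,0],[0,0,0.02,0,0,0]]]' 0.6 20
python3 -m creep '[[[0,0,0.003,0,0,0],[0,0,0.006,0,0,0],[0,0,0.008,0,0,0],[0,0,0.008,0,0,0]]]'
python3 - <<'E'
from h import *
b=save("scene","d2");print(sense()["ft_force"])
cv2.imwrite("pics/dz.png",cv2.resize(b[90:200,160:290,::-1],None,fx=4,fy=4,interpolation=cv2.INTER_CUBIC))
E
```

```text
time: 3.82
position: [0.5161, 0.3391, 0.0139]
orientation: [0.192, 0.981, -0.002, -0.002]
ft_force: [0.1, -0.4, -0.2]
grip_width: 0.0342
time: 4.15
position: [0.5159, 0.339, 0.0054]
orientation: [0.192, 0.981, -0.002, -0.002]
ft_force: [0.0, -0.8, -0.2]
grip_width: 0.0341
[ 0.31120182 -0.02276982  0.28721898]
```

View pics/dz.png

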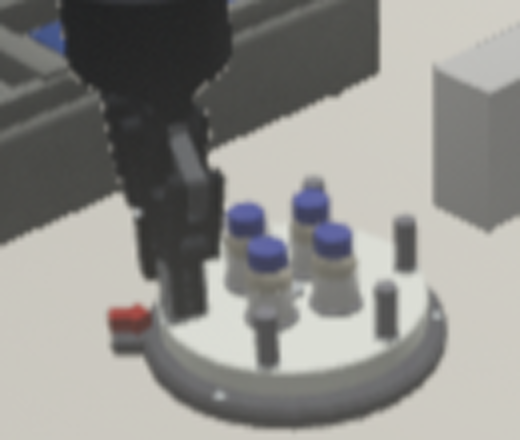

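The fingers now reach down next to the disc's top, tip at about (190,318) in the crop, hiding the peg. Now I close.

```bash
python3 -m creep '[[[0,0,0,0,0,0],[0,0,0,0,0,0],[0,0,0,0,0,0],[0,0,0,0,0,0],[0,0,0,0,0,0],[0,0,0,0,0,0]]]' 1 20
python3 - <<'E'
from st import *
s=sense();M=R.from_quat(s["orientation"]);c=np.array([.5737,.316,s["position"][2]])
for a in range(6,43,6): print(-a,M.inv().apply(c+R.from_euler("z",a,degrees=True).apply(s["position"]-c)-s["position"]).round(4))
to_tool([.517,.339,.005],67.8)
E
```

```text
time: 4.7
position: [0.5161, 0.3392, 0.006]
orientation: [0.192, 0.981, -0.002, -0.002]
ft_force: [-0.9, 0.9, 3.4]
grip_width: 0.0107
-6 [-0.0004 -0.0065  0.    ]
-12 [-0.0014 -0.0129  0.    ]
-18 [-0.0031 -0.0192  0.0001]
-24 [-0.0054 -0.0252  0.0001]
-30 [-0.0084 -0.031   0.0001]
-36 [-0.012  -0.0364  0.0001]
-42 [-0.0161 -0.0415  0.0001]
pos [0.5161 0.3392 0.006 ] yaw 67.87 shift [-0.0009  0.0002  0.001 ] turn about tool z 0.07 F [-0.9  0.9  3.4] w 0.0107 t 4.7
```

The peg is gripped. I'll turn along the arc, raised 2 mm to ease the light disc contact.

```bash
python3 -m creep '[[[0,0,-0.002,0,0,0],[-0.0004,-0.0065,-0.002,0,0,-6],[-0.0014,-0.0129,-0.002,0,0,-12],[-0.0031,-0.0192,-0.002,0,0,-18],[-0.0054,-0.0252,-0.002,0,0,-24],[-0.0084,-0.031,-0.002,0,0,-30],[-0.012,-0.0364,-0.002,0,0,-36],[-0.012,-0.0364,-0.002,0,0,-36]]]'
python3 - <<'E'
from st import *
s=sense();M=R.from_quat(s["orientation"]);c=np.array([.5737,.316,s["position"][2]])
for a in (6,12,18,24,30,35.5): print(-a,M.inv().apply(c+R.from_euler("z",a,degrees=True).apply(s["position"]-c)-s["position"]).round(4))
d=s["position"]-c;print(np.hypot(*d[:2]),np.degrees(np.arctan2(d[1],d[0]))%360);to_tool(s["position"],139.3)
E
```

```text
time: 5.37
position: [0.5144, 0.2999, 0.0074]
orientation: [-0.124, 0.992, -0.001, -0.002]
ft_force: [8.6, 2.7, -17.4]
grip_width: 0.0107
-6 [-0.0004 -0.0064  0.    ]
-12 [-0.0016 -0.0128  0.    ]
-18 [-0.0033 -0.0189  0.    ]
-24 [-0.0057 -0.0249  0.    ]
-30 [-0.0088 -0.0306  0.    ]
-35.5 [-0.012  -0.0355  0.    ]
0.06148692122737827 195.20591075903707
pos [0.5144 0.2999 0.0074] yaw 104.23 shift [0. 0. 0.] turn about tool z -35.07 F [  8.6   2.7 -17.4] w 0.0107 t 5.3667
```

```bash
python3 -m creep '[[[0,0,0.001,0,0,0],[-0.0004,-0.0064,0.0015,0,0,-6],[-0.0016,-0.0128,0.0015,0,0,-12],[-0.0033,-0.0189,0.0015,0,0,-18],[-0.0057,-0.0249,0.0015,0,0,-24],[-0.0088,-0.0306,0.0015,0,0,-30],[-0.0115,-0.0347,0.0015,0,0,-34.5],[-0.0115,-0.0347,0.0015,0,0,-34.5]]]'
python3 - <<'E'
from st import *
s=sense();d=s["position"]-[.5737,.316,0];print(np.hypot(*d[:2]),np.degrees(np.arctan2(d[1],d[0]))%360);to_tool(s["position"],139.3)
a=save("top","e1");cv2.imwrite("pics/ez.png",cv2.resize(a[140:240,140:260,::-1],None,fx=5,fy=5,interpolation=cv2.INTER_CUBIC))
E
```

```text
time: 6.03
position: [0.5358, 0.2693, 0.0068]
orientation: [-0.415, 0.91, -0.001, -0.001]
ft_force: [4.4, 2.8, 5.1]
grip_width: 0.0104
0.060197076080920335 230.94661329528012
pos [0.5358 0.2693 0.0068] yaw 139.01 shift [0. 0. 0.] turn about tool z -0.29 F [4.4 2.8 5.1] w 0.0104 t 6.0333
```

View pics/ez.png

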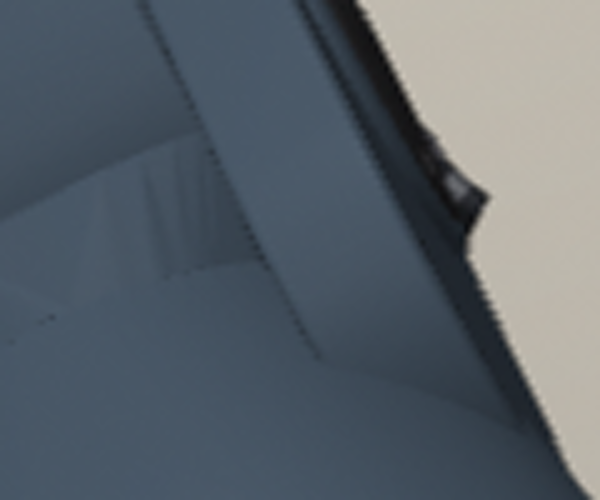

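The arm hides the carousel from above. I'll release, rise and move to the right to look.

```bash
python3 -m creep '[[[0,0,0,0,0,0],[0,0,0,0,0,0],[0,0,0,0,0,0],[0,0,0,0,0,0],[0,0,-0.02,0,0,0],[0,0,-0.045,0,0,0],[0,0,-0.08,0,0,0],[0,0,-0.11,0,0,0]]]' 0.6
python3 -m creep '[[[0.015,-0.008,0,0,0,0],[0.04,-0.02,0,0,0,0],[0.07,-0.035,0,0,0,0],[0.1,-0.05,0,0,0,0],[0.13,-0.065,0,0,0,0],[0.16,-0.08,0,0,0,0],[0.18,-0.09,0,0,0,0],[0.184,-0.093,0,0,0,0]]]'
python3 - <<'E'
from h import *
a=save("top","f1");b=save("scene","f2")
x=cv2.resize(a[140:240,150:250,::-1],None,fx=5,fy=5,interpolation=cv2.INTER_CUBIC)
y=cv2.resize(b[110:210,180:280,::-1],None,fx=3,fy=3,interpolation=cv2.INTER_CUBIC)
im=np.zeros((500,800,3),np.uint8);im[:,:500]=x;im[:300,500:]=y;cv2.imwrite("pics/fz.png",im)
E
```

```text
time: 6.75
position: [0.5351, 0.2694, 0.1183]
orientation: [-0.413, 0.911, -0.001, -0.001]
ft_force: [0.9, 0.5, 0.3]
grip_width: 0.0341
time: 7.42
position: [0.4825, 0.0669, 0.119]
orientation: [-0.412, 0.911, -0.001, -0.002]
ft_force: [0.4, -0.0, 1.0]
grip_width: 0.0344
```

View pics/fz.png

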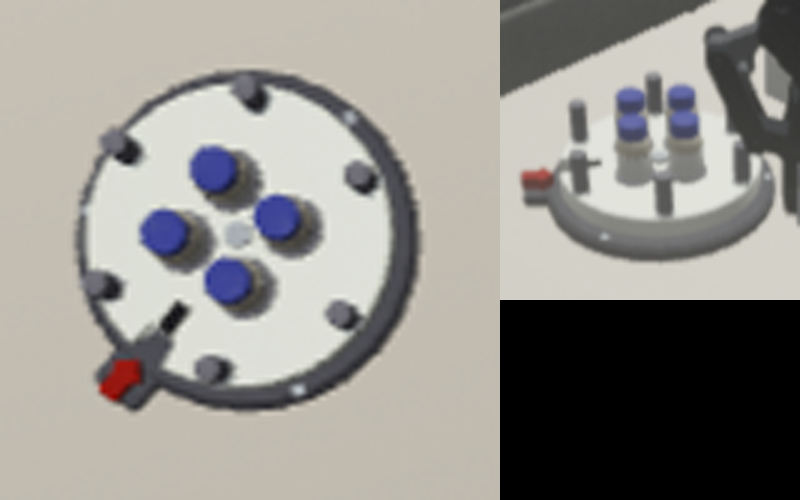

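The notch and stripe now face the pointer, with the stripe at (174,318) and red at (122,380). I'll measure the residual angle.

```bash
python3 - <<'E'
from fit import *
ex=lambda c:(np.array(c,float)+.5)/5-.5+[150,140]
px=ex([(210,367),(341,313),(359,175),(248,93),(117,143),(98,283)])
f=lambda v:(np.array([proj("top",p) for p in model(*v)])-px).ravel()
r=least_squares(f,[.5735,.316,2.4]);print(r.x,np.degrees(r.x[2]),f(r.x).round(2))
C=np.array([.5737,.3162])
a=cv2.imread("pics/f1.png");h=cv2.cvtColor(a,cv2.COLOR_BGR2HSV)
sub=np.zeros(a.shape[:2],bool);sub[205:222,166:183]=1
red=((h[...,0]<8)|(h[...,0]>172))&(h[...,1]>130)&sub
w=np.where(sub,np.clip(a[...,2].astype(float)-a[...,1]-30,0,None),0)
R_,C_=np.indices(w.shape);rc=((R_*w).sum()/w.sum(),(C_*w).sum()/w.sum())
for z in(.02,.024,.028):
    p=ray("top",rc,z)
    for c in(C,r.x[:2]): d=p[:2]-c;print("red",z,np.hypot(*d).round(4),np.degrees(np.arctan2(d[1],d[0])).round(2))
g=a.min(2).astype(float);sub=np.zeros_like(g);sub[198:210,179:190]=1
w=np.clip(90-g,0,None)*sub; 
rc=((R_*w).sum()/w.sum(),(C_*w).sum()/w.sum());p=ray("top",rc,.028)
print("stripe px",rc)
for c in(C,r.x[:2]): d=p[:2]-c;print("stripe",np.hypot(*d).round(4),np.degrees(np.arctan2(d[1],d[0])).round(2))
e0=cv2.imread("pics/top0.png")
print("empty diff",np.abs(e0[165:240,300:376].astype(int)-a[165:240,300:376]).mean())
s=proj("scene",np.r_[C+.072*np.array([np.cos(np.radians(139.3)),np.sin(np.radians(139.3))]),.02]);print("ptr tip scene",s)
b=cv2.imread("pics/f2.png")
z1=cv2.resize(b[145:190,180:240],None,fx=8,fy=8,interpolation=cv2.INTER_CUBIC)
z2=cv2.resize(a[195:225,165:195],None,fx=10,fy=10,interpolation=cv2.INTER_CUBIC)
im=np.zeros((360,790,3),np.uint8);im[:,:480]=z1;im[:300,490:]=z2;cv2.imwrite("pics/g.png",im)
E
```

```text
[0.57258576 0.31550904 2.47318331] 141.7029656010774 [-0.06  0.52  0.16  0.34  0.31 -0.13  0.01 -0.84 -0.15 -0.   -0.26  0.09]
red 0.02 0.0843 138.36
red 0.02 0.0839 137.5
red 0.024 0.0837 138.96
red 0.024 0.0834 138.09
red 0.028 0.0832 139.56
red 0.028 0.0828 138.69
stripe px (np.float64(204.12787212787214), np.float64(183.62137862137862))
stripe 0.0502 140.92
stripe 0.0498 139.5
empty diff 63.20292397660819
ptr tip scene [198.46030073 167.93182257]
```

View pics/g.png

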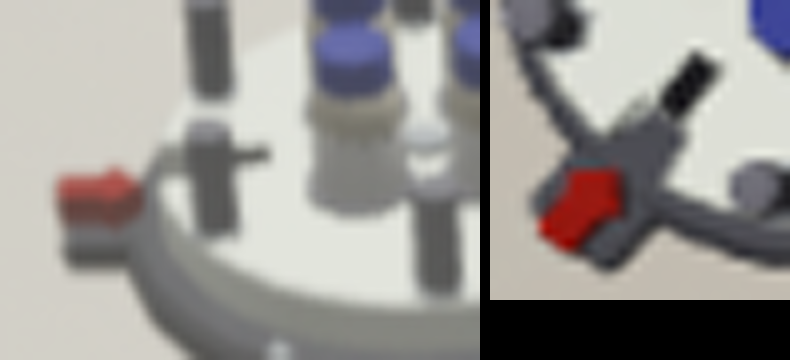

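The picture shows the notch and stripe within a couple of degrees of the pointer, possibly slightly past it. The blue caps segment cleanly, so I'll use them for a better centre and angle, with both cameras for the red pointer.

```bash
cat > fine.py <<'E'
from fit import *
from itertools import permutations
def caps(fn):
    a=cv2.imread(fn);h=cv2.cvtColor(a,cv2.COLOR_BGR2HSV)
    m=((h[...,0]>105)&(h[...,0]<130)&(h[...,1]>100)).astype(np.uint8);m[:150]=0;m[225:]=0;m[:,:165]=0;m[:,235:]=0
    n,_,st,ce=cv2.connectedComponentsWithStats(m)
    return np.array([ray("top",ce[i][::-1],.066)[:2] for i in range(1,n) if st[i,4]>15])
def stripe(fn,guess):
    g=cv2.imread(fn).min(2).astype(float);R_,C_=np.indices(g.shape)
    w=np.clip(80-g,0,None)*(np.hypot(R_-guess[1],C_-guess[0])<4.5)
    return ray("top",((R_*w).sum()/w.sum(),(C_*w).sum()/w.sum()),.028)[:2]
def red(fn,r0,r1,c0,c1):
    a=cv2.imread(fn).astype(float);w=np.zeros(a.shape[:2]);w[r0:r1,c0:c1]=np.clip(a[...,2]-a[...,1]-30,0,None)[r0:r1,c0:c1]
    R_,C_=np.indices(w.shape);return np.array([(C_*w).sum(),(R_*w).sum()])/w.sum()
ang=lambda d:np.degrees(np.arctan2(d[1],d[0]))
E
python3 - <<'E'
from fine import *
A,B=caps("pics/top0.png"),caps("pics/f1.png");print(len(A),len(B))
print("cap centres",A.mean(0),B.mean(0),np.hypot(*(A-A.mean(0)).T),np.hypot(*(B-B.mean(0)).T))
aa=np.sort([ang(d) for d in A-A.mean(0)]);bb=np.sort([ang(d) for d in B-B.mean(0)])
print("cap angles mod 90",aa,bb)
C=(A.mean(0)+B.mean(0))/2
sa,sb=stripe("pics/top0.png",(178.1,179.1)),stripe("pics/f1.png",(184.5,203.2))
for c in(C,[.5733,.316]):print("stripe",np.hypot(*(sa-c)),ang(sa-c),np.hypot(*(sb-c)),ang(sb-c))
rt=red("pics/f1.png",205,222,166,183);rs=red("pics/f2.png",160,178,180,200)
r=least_squares(lambda X:np.r_[proj("top",X)-rt,proj("scene",X)-rs],[.51,.37,.02]);print("red",r.x,r.fun.round(2))
for c in(C,[.5733,.316]):print(ang(r.x[:2]-c))
E
```

```text
4 4
cap centres [0.57335046 0.31737699] [0.57330372 0.31753404] [0.02413857 0.02406931 0.02406285 0.02399874] [0.02388896 0.02415651 0.02412625 0.02406302]
cap angles mod 90 [-157.61268907  -67.60229124   22.40368611  112.73066979] [-173.32171448  -82.92131872    6.74944945   96.66576768]
stripe 0.04715839854205494 67.63669225976336 0.047031807153276387 141.55805419513612
stripe 0.04851762999408421 68.26110694358508 0.0479294765744175 140.1749934509698
red [0.51024392 0.37273374 0.01941752] [-0.17  0.22  0.25  0.01]
138.77271400297855
138.0211879951368
```

Both the caps and the stripe give the notch at 141.7° and the pointer at 138.8°, so the disc is about 3° past. I'll go back to the same peg at the corrected spot, so that closing on it centres the disc.

```bash
python3 - <<'E'
from st import *
to_tool([.5334,.2713,.119],139)
E
```

```text
pos [0.4837 0.069  0.119 ] yaw 138.68 shift [-0.1847  0.0963 -0.0005] turn about tool z -0.32 F [-0.  -0.3  0.4] w 0.0344 t 7.5167
```

```bash
python3 -m creep '[[[-0.02,0.01,0,0,0,0],[-0.05,0.025,0,0,0,0],[-0.08,0.04,0,0,0,0],[-0.11,0.055,0,0,0,0],[-0.14,0.075,0,0,0,0],[-0.17,0.09,0,0,0,0],[-0.185,0.096,0,0,0,0],[-0.185,0.096,0,0,0,0]]]'
python3 - <<'E'
from st import *
to_tool([.5334,.2713,.008],139)
E
```

```text
time: 8.18
position: [0.5338, 0.276, 0.1175]
orientation: [-0.414, 0.91, -0.0, -0.001]
ft_force: [-0.2, 0.4, 0.1]
grip_width: 0.0341
pos [0.5338 0.276  0.1175] yaw 138.92 shift [ 0.0036 -0.0029  0.1095] turn about tool z -0.08 F [-0.2  0.4  0.1] w 0.0341 t 8.1833
```

```bash
python3 -m creep '[[[0.004,-0.003,0,0,0,0],[0.004,-0.003,0.02,0,0,0],[0.004,-0.003,0.045,0,0,0],[0.004,-0.003,0.07,0,0,0],[0.004,-0.003,0.09,0,0,0],[0.004,-0.003,0.104,0,0,0],[0.004,-0.003,0.109,0,0,0],[0.004,-0.003,0.109,0,0,0]]]'
python3 - <<'E'
from st import *
to_tool([.5334,.2713,.008],139)
E
```

```text
time: 8.85
position: [0.5322, 0.2701, 0.0075]
orientation: [-0.414, 0.91, -0.0, -0.002]
ft_force: [-0.2, 1.2, 0.6]
grip_width: 0.0339
pos [0.5322 0.2701 0.0075] yaw 138.9 shift [-0.0016 -0.0001 -0.0005] turn about tool z -0.1 F [-0.2  1.2  0.6] w 0.0339 t 8.85
```

Tangential error is about 0.1 mm, so I close, open and rise, then move away to look.

```bash
python3 -m creep '[[[0,0,0,0,0,0],[0,0,0,0,0,0],[0,0,0,0,0,0],[0,0,0,0,0,0],[0,0,0,0,0,0],[0,0,0,0,0,0]]]' 1 20
python3 - <<'E'
from st import *
to_tool([.5334,.2713,.008],139)
E
python3 -m creep '[[[0,0,0,0,0,0],[0,0,0,0,0,0],[0,0,0,0,0,0],[0,0,0,0,0,0],[0,0,-0.02,0,0,0],[0,0,-0.045,0,0,0],[0,0,-0.08,0,0,0],[0,0,-0.11,0,0,0]]]' 0.6
python3 -m creep '[[[0.015,-0.008,0,0,0,0],[0.04,-0.02,0,0,0,0],[0.07,-0.035,0,0,0,0],[0.1,-0.05,0,0,0,0],[0.13,-0.065,0,0,0,0],[0.16,-0.08,0,0,0,0],[0.18,-0.09,0,0,0,0],[0.184,-0.093,0,0,0,0]]]'
python3 - <<'E'
from fine import *
a=save("top","h1");b=save("scene","h2")
B=caps("pics/h1.png");C=np.array([.57333,.31745]);print([round((ang(d-0)-45)%90,2) for d in B-B.mean(0)],B.mean(0))
sb=stripe("pics/h1.png",(183.9,202.9));print("stripe",np.hypot(*(sb-C)),ang(sb-C))
x=cv2.resize(a[140:240,150:250,::-1],None,fx=5,fy=5,interpolation=cv2.INTER_CUBIC)
y=cv2.resize(b[180:310,280:410,::-1],None,fx=2,fy=2,interpolation=cv2.INTER_CUBIC)
im=np.zeros((500,770,3),np.uint8);im[:,:500]=x;im[:260,510:]=y;cv2.imwrite("pics/hz.png",im)
E
```

```text
time: 9.35
position: [0.5327, 0.2702, 0.0085]
orientation: [-0.414, 0.91, -0.001, -0.002]
ft_force: [-2.1, -3.2, 7.3]
grip_width: 0.0108
pos [0.5327 0.2702 0.0085] yaw 138.89 shift [-0.0013  0.0002  0.0005] turn about tool z -0.11 F [-2.1 -3.2  7.3] w 0.0108 t 9.35
time: 10.02
position: [0.5327, 0.2703, 0.1201]
orientation: [-0.414, 0.91, -0.001, -0.002]
ft_force: [1.1, 0.7, 0.4]
grip_width: 0.0339
time: 10.68
position: [0.4808, 0.0678, 0.121]
orientation: [-0.413, 0.911, -0.001, -0.002]
ft_force: [-0.2, 1.5, 0.5]
grip_width: 0.0342
[np.float64(48.7), np.float64(48.92), np.float64(49.3), np.float64(49.49)] [0.57321318 0.31732681]
stripe 0.04715159026716622 139.12960239148904
```

View pics/hz.png

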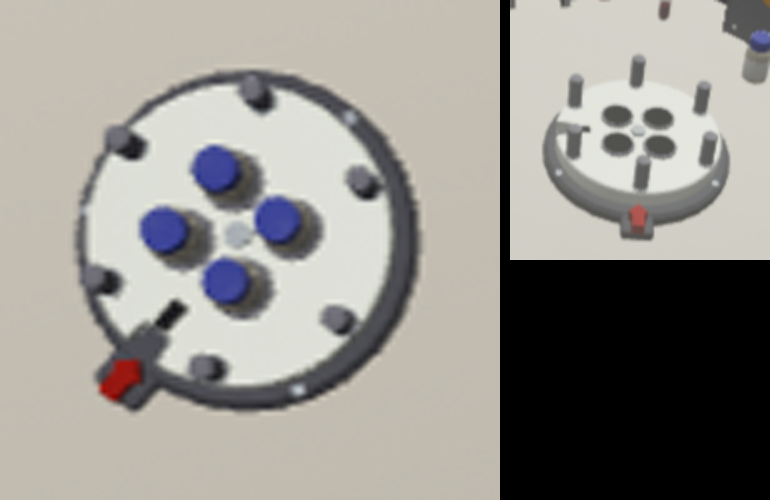

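Caps and stripe now both read 139.1° against the pointer's 138.8°, and the empty carousel is unchanged. I'll lift the hand well clear and hand in.

```bash
python3 -m creep '[[[0,0,-0.02,0,0,0],[0,0,-0.045,0,0,0],[0,0,-0.07,0,0,0],[0.01,0.02,-0.08,0,0,0],[0.02,0.04,-0.08,0,0,0],[0.03,0.06,-0.08,0,0,0],[0.03,0.06,-0.08,0,0,0],[0.03,0.06,-0.08,0,0,0]]]'
python3 -c "
from cell import *
s=sense();print(s['time'],s['ft_force'],abs(s['qd']).max());print(sign_off())"
```

```text
time: 11.45
position: [0.4171, 0.0882, 0.2015]
orientation: [-0.414, 0.91, -0.001, -0.001]
ft_force: [0.2, -0.4, -0.1]
grip_width: 0.0343
11.45 [ 0.23447213 -0.35253083 -0.10815535] 0.028003307849708062
the job is handed in; nothing more can be done
None
```

The vial carousel's notch now faces its red pointer, and the job is handed in at 11.5 s of the 48 s allowed. I gripped one edge peg and turned the disc about 74° counter-clockwise. That was about 3° too far, so I re-gripped the peg at a corrected spot and brought it back.

**Last checks:**
- **Alignment:** the notch is at 139.1°, measured separately from the blue caps and the stripe. The pointer is at 138.8°, or 138.0° with an earlier estimate of the centre. I expect the remaining error to be under about 1°.
- **Empty carousel:** it looked unchanged to the eye. The numeric before/after image difference was large (63), so it confirmed nothing; I put that down to the arm being over that area. I did not measure its angle.
- **Hand:** it is about 0.2 m up by the reported height and clear of everything, with no force on it. The largest force reading I saw was about 20 N, while turning with the peg gripped; readings came only at the end of each move.

**Disagreement found:** the first grip closed on nothing. The camera showed the fingertips about 35 mm higher than the reported height, so I trusted the pictures and went lower while watching the force. Horizontal positions agreed with the report.

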